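# Block up the press ram with a safety block and wedge

## Task

Make the hand press safe for a die change: slide the yellow safety block along its guides under the ram until it is fully home against the stop bar, then lay the orange wedge in the block's sloping channel, thin end first, and push it in under the ram until all the slack in the ram is gone and it jams tight - a firm hand push of about 12 newtons, never hammered or forced. Leave it jammed and let go, and do not hit the press or disturb the loose tooling on the bench.

Things in the scene. Friction and masses are not known exactly. Their poses are not given: they have to be found in the camera images.
- press: green hand press, fixed. Origin on the bench (z = 0) right under the ram's axis; +x is the direction in which block and wedge are pushed in, +y to its left; the column stands on the -y side (nearest edge 80 mm from the axis). Bolted-down bed casting and column foot; lever and goose-neck are above 200 mm and stay as they are
- bed_mid (a point): top face of the steel bolster (bed) right under the ram's axis, 60 mm above the bench; press axes. The bolster reaches from x = -185 to +80 mm and y = +-60 mm. Two guide strips on it, 10 mm high, x = -105 to +20 mm, inner faces at y = +-31 mm, keep the block straight
- stop_bar (a point): middle of the lower edge of the stop bar's near face, on the bolster 20 mm beyond the ram's axis; press axes. The bar is 16 mm high. The block is home when its far end touches it: block_mid is then 75 mm before it
- ram_guide (a point): middle of the underside of the ram guide (70 x 76 mm), on the ram's axis 200 mm above the bench. Under it hangs the ram's square nose, 32 x 36 mm, its flat underside 63 to 69 mm above the bolster: the ram's height was left anywhere in that range and is not measured. The nose (0.3 kg) has 2 mm of loose upward play: a wedge first lifts it easily, and jams only when the play is used up
- block_mid (a point): middle of the yellow aluminium safety block, 25 mm above its underside; its x is the push direction. 150 mm long, 56 wide, about 0.7 kg; 35 mm high at the near end, rising 1 in 6 to 60 at the far end. It stands on the bolster between the guide strips (3 mm play a side), drawn back 25 to 50 mm from the stop bar. Slides at 5 to 12 N. Push it low, on its near end
- block_low_end (a point): top edge of the block's near, low end, where the sloping channel begins: 35 mm above the bolster, 75 mm before block_mid. The channel is 44 mm wide, between lips 5 mm high and 6 mm thick, and rises 1 in 6 towards +x
- wedge_mid (a point): grasp point of the orange wedge: about at its centre of mass, half-way up, 10.5 mm above its flat base. 150 mm long (x, to the thin tip), 36 wide (y, the grasp), about 0.28 kg; 31 mm thick at the tail, 6 at the tip. Lies on its base on the bench. Base down on the block's slope, tip to +x, its upper face is level and rises 1 mm for 6 mm of push
- wedge_tip (a point): middle of the wedge's thin tip edge, 3 mm above its base, 90 mm ahead of wedge_mid. When the wedge is jammed it lies some 13 to 49 mm past the ram's axis, depending on the ram's height
- wedge_tail (a point): middle of the wedge's thick tail face (31 x 36 mm, upright to the base), 60 mm behind wedge_mid: push here. The wedge is ground and oiled (friction about 0.3). A level push of 10 to 16 N, held until nothing moves any more, jams it well and it then stays by itself; less than 7 N leaves it too loose, over 20 N is forcing it
- die_ring: steel die ring, loose on the bench, 72 mm across, 26 mm high; leave alone. Origin at the centre of its underside
- punch: turned steel punch standing on the bench, 48 mm across, 63 mm high; leave alone. Origin at the centre of its underside
- spanner: spanner lying on the bench, 180 mm long; leave alone
Not all that is in view belongs to the job. Of the things that look like the part that bears wedge_mid, the smallest one is meant.

How it is judged:
By the outcome, as a careful person would: the job done as asked, in the order asked, and still so for the second after the job is handed in, with the robot touching nothing.
It also fails if it takes over 72 s, if anything falls off the work surface, if the arm or the gripper's body presses on something with over 40 N, if the wrist force passes 120 N, or if a joint passes its speed limit or range.

## Robot

A 6-joint arm with a two-finger parallel gripper is mounted at the origin on the work surface. World frame = base frame: x ahead of the robot, y to its left, z up, the work surface at z = 0. Lengths are in mm, angles in rad, forces in N, time in s.
With the tool pointing down it reaches from about 300 to 775 mm from the base axis. Payload 14.6 kg.
Tool frame: the origin (TCP) lies at the very end of the fingers, on their centre line; the grasp point (between the pads) lies 19 mm behind it; z points along the fingers, y is the line along which they close (so a half turn about z gives the same grasp; the last joint's range is limited). The gripper opens to 94 mm and grips with 3 to 60 N. Pads are 16 mm wide; open, the fingers measure 119 mm over their backs; the gripper's body (75 mm by 177 mm) begins 78 mm behind the grasp point.
Start: joints at [1.058, 0.3, 1.521, -0, 1.321, -0.067], TCP at [237.145, 496.237, 205.446] pointing down, gripper open.
Joint ranges: [-3.03, 3.03], [-0.79, 2.21], [0.23, 2.52], [-1.04, 4.18], [0, 3.07], [-2.55, 2.55]. Speed limits (rad/s): [2.22, 2.22, 2.57, 3.14, 3.14, 3.14].

## Interface

Orientations are given as [roll, pitch, yaw] about the fixed x, y, z axes, in that order (R = Rz(yaw) Ry(pitch) Rx(roll)).
In Python, from cell import manip, eyes, ticket gives the robot as it stands. The module is installed in compiled form; this text tells all that it offers.
- The arm moves only by the tool arm_command, never from a script. Its argument "plan" is a list of rows, each a list of 5 numbers: the opening, from -1 (shut) to 1 (fully open), then the shift along the tool's x, y, z in m, then the turn about the tool's z in rad. In form: [[jaw, dx, dy, dz, roll], ...]. A call has 1 to 20 rows; each row shifts and turns the commanded pose from where the row before left it, along the tool's axes as they then stand; what a row does not reach is not made up. A row lasts 1/8 s, in which the tool goes at most 62.5 mm and 10.7 degrees, less where a joint would pass 70% of its speed; a pose out of reach is approached as far as the arm can. A call is refused whole if a number of a shift passes 0.0625 or a number of a turn 0.188, either way. A call with a gripper value outside its range is refused whole. The fingers move at their own pace and stop on an object; "newtons" is the grip in N (left out, the last holds). Time passes only in rows, so rows that do not move let the fingers close. It gives the time, the measured TCP pose, the force, the opening and the grip force at its end, in the units of the state.
- manip.read_state(): the state, without advancing time (a new reading comes with each control period).
- eyes.camera(name): name is "scene" or "side" or "wrist"; returns a dict with "img" (420x560x3 uint8, blue, green, red), "z_map" (420x560 float32, mm along the optical axis (not along the pixel's ray), 0 where there is no reading), "fx", "fy", "cx", "cy" (pixels), "dist" ([k1, k2, p1, p2, k3] as OpenCV has them; the pictures are not rectified), "eye" and "orientation" of the camera in the world. Camera axes: x right, y down, z forward; pixel columns grow to the right and rows downward; lengths in mm; the calibration is good to about 2 mm. A picture is of the moment at which its call begins.
- ticket.sign_off(): hands the job in; it is judged then, once.
The state is a dict: "clock": time; "joints": joint angles; "qd": joint speeds; "effort": joint torques, N m; "eef_pos": TCP position; "eef_rot": TCP orientation; "wrist_force": force on the tool from outside, world axes, zero at the start; "moment": the same for the moment, N m; "finger_gap": finger opening in mm; "finger_force": force on a finger pad.
Only numpy, scipy, OpenCV 4.12 (cv2) and the standard library are available. Lean on these libraries where they do the work, as an engineer would, in place of code of your own. Each camera call takes 0.05 s, during which the arm holds its last target. There are 200 camera calls.

## Working session

There is one attempt and no reset: what is moved stays moved. The work goes in short steps, Python scripts to look and compute and a tool call to move; the robot and the scene stay as the last step left them, time stands still between calls to the robot, and variables do not carry over. Pictures are saved under pics/ and viewed, at most 10 in all, crops included, and the job is handed in when it is done.

Besides the shell and the picture viewer there is one more tool, called after ">>>" by a JSON object that holds its "name" and its "arguments". arm_command: Moves the arm, as the interface text tells. Its arguments: {"type":"object","properties":{"plan":{"type":"array"},"newtons":{"type":"number"}},"required":["plan"]}

```bash
mkdir -p pics
cat > h.py <<'E'
import numpy as np, cv2
from cell import manip, eyes, ticket
from scipy.spatial.transform import Rotation as R
def cam(n, save=None):
    c=eyes.camera(n)
    if save: cv2.imwrite('pics/'+save,c['img'])
    c['K']=np.array([[c['fx'],0,c['cx']],[0,c['fy'],c['cy']],[0,0,1.]])
    o=np.array(c['orientation'],float)
    c['R']=o if o.shape==(3,3) else R.from_euler('xyz',o).as_matrix()
    c['t']=np.array(c['eye'],float)
    return c
def rays(c,px):
    u=cv2.undistortPoints(np.array(px,float).reshape(-1,1,2),c['K'],np.array(c['dist'],float)).reshape(-1,2)
    return np.c_[u,np.ones(len(u))]@c['R'].T
def onplane(c,px,z):
    d=rays(c,px); return c['t']+d*((z-c['t'][2])/d[:,2])[:,None]
def depthpts(c,px):
    px=np.array(px,int).reshape(-1,2)
    return c['t']+rays(c,px)*c['z_map'][px[:,1],px[:,0]][:,None]
E
python3 - <<'E'
from h import *
s=manip.read_state(); print({k:np.round(v,3) for k,v in s.items()})
a=cam('scene','a.png');b=cam('side','b.png')
for c in(a,b): print(c['eye'],c['orientation'],c['fx'],c['dist'])
E
```

```text
{'clock': np.float64(0.0), 'joints': array([ 1.058,  0.3  ,  1.522, -0.   ,  1.321, -0.067]), 'qd': array([-0.   , -0.   ,  0.001,  0.   , -0.   , -0.   ]), 'effort': array([-1.0000e-03, -5.3182e+01, -3.5273e+01,  7.1000e-02,  2.5000e-02,
       -0.0000e+00]), 'eef_pos': array([237.022, 496.   , 204.878]), 'eef_rot': array([-3.14 , -0.   ,  2.696]), 'wrist_force': array([0.119, 0.43 , 0.667]), 'moment': array([-0.008, -0.01 , -0.031]), 'finger_force': np.float64(0.0), 'finger_gap': np.float64(94.235)}
[1052.49374793  556.27969356  736.82524072] [-2.21071847e+00  1.48479425e-03  2.33335754e+00] 425.32257017632884 [0.0144254 0.        0.        0.        0.       ]
[ 159.03693888 -962.42155451  849.76742073] [-2.1828758  -0.01657764 -0.30797784] 468.0639102029215 [0.01063219 0.         0.         0.         0.        ]
```

View pics/a.png

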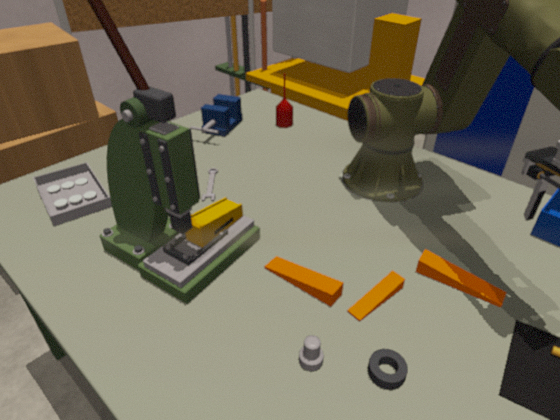

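View pics/b.png

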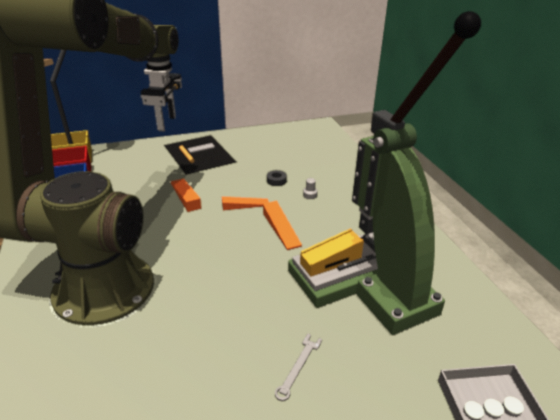

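Scene view: the orange candidates are at (305,280), (377,296) and (460,278), and the middle one looks smallest. The press is at about (160,210), with the yellow block at (215,222). Next I'll measure all of these with depth and make one crop.

Run:
```python
from h import *
a=cam('scene');b=cam('side')
def blobs(c,lo,hi,nm,minA=80):
    hsv=cv2.cvtColor(c['img'],cv2.COLOR_BGR2HSV); m=cv2.inRange(hsv,lo,hi)
    n,l,st,ce=cv2.connectedComponentsWithStats(m)
    for i in range(1,n):
        if st[i,4]<minA: continue
        ys,xs=np.where(l==i); p=depthpts(c,np.c_[xs,ys]); p=p[(c['z_map'][ys,xs]>0)]
        if len(p)<20: continue
        if np.linalg.norm(p.mean(0)[:2])>900: continue
        r=cv2.minAreaRect(p[:,:2].astype(np.float32))
        print(nm,np.round(ce[i]),st[i,4],'rect',np.round(r[0]),np.round(r[1]),round(r[2],1),'z',np.round(np.percentile(p[:,2],[2,50,98])))
        print('   corners',np.round(cv2.boxPoints(r)).tolist())
for nm,c in(('scene',a),('side',b)):
    blobs(c,(5,180,90),(17,255,255),nm+' orange')
    blobs(c,(19,150,80),(32,255,255),nm+' yellow')
# bolster: depth points with z 56..64
for nm,c in(('scene',a),('side',b)):
    vs,us=np.mgrid[0:420,0:560]; px=np.c_[us.ravel(),vs.ravel()]; p=depthpts(c,px)
    ok=(c['z_map'].ravel()>0)&(abs(p[:,2]-60)<3)&(np.linalg.norm(p[:,:2],axis=1)<900)&(p[:,0]>300)&(p[:,1]<200)
    im=ok.reshape(420,560).astype(np.uint8); n,l,st,ce=cv2.connectedComponentsWithStats(im)
    i=1+st[1:,4].argmax(); q=p[(l==i).ravel()]
    r=cv2.minAreaRect(q[:,:2].astype(np.float32)); print(nm,'bolster',np.round(ce[i]),st[i,4],r,np.round(cv2.boxPoints(r)).tolist(),q[:,2].mean())
x=np.hstack([cv2.resize(a['img'][180:400,90:410],None,fx=1.2,fy=1.2,interpolation=2),cv2.resize(b['img'][130:350,160:460],None,fx=1.2,fy=1.2,interpolation=2)])
cv2.imwrite('pics/c.png',x)
```

```text
scene orange [465. 282.] 1413 rect [250. 377.] [ 73. 190.] 8.6 z [ 3. 16. 33.]
   corners [[200.0, 465.0], [228.0, 278.0], [300.0, 289.0], [272.0, 476.0]]
scene orange [311. 288.] 625 rect [526. 114.] [ 44. 196.] 15.3 z [ 4. 17. 39.]
   corners [[479.0, 202.0], [530.0, 14.0], [573.0, 25.0], [522.0, 214.0]]
scene orange [387. 297.] 144 rect [441. 283.] [  8. 144.] 81.5 z [ 4. 13. 27.]
   corners [[369.0, 290.0], [512.0, 269.0], [513.0, 276.0], [370.0, 298.0]]
scene yellow [212. 219.] 1367 rect [ 527. -147.] [293.  83.] 21.6 z [ 66. 102. 121.]
   corners [[375.0, -162.0], [405.0, -239.0], [678.0, -131.0], [648.0, -54.0]]
scene yellow [375. 296.] 765 rect [438. 266.] [ 33. 146.] 83.0 z [ 6. 16. 30.]
   corners [[363.0, 259.0], [508.0, 241.0], [512.0, 274.0], [367.0, 292.0]]
side orange [186. 195.] 479 rect [257. 373.] [ 43. 195.] 8.7 z [ 4. 24. 40.]
   corners [[221.0, 466.0], [251.0, 273.0], [293.0, 280.0], [264.0, 473.0]]
side orange [268. 218.] 1134 rect [485. 164.] [130. 314.] 28.5 z [ 5. 20. 39.]
   corners [[353.0, 271.0], [503.0, -5.0], [617.0, 57.0], [467.0, 333.0]]
side yellow [ 69. 139.] 462 rect [-99. 480.] [130. 665.] 1.2 z [33. 63. 82.]
   corners [[-171.0, 811.0], [-158.0, 147.0], [-27.0, 149.0], [-41.0, 814.0]]
side yellow [330. 247.] 991 rect [ 563. -135.] [151.  59.] 9.9 z [ 91. 108. 123.]
   corners [[483.0, -119.0], [494.0, -178.0], [643.0, -152.0], [633.0, -93.0]]
scene bolster [192. 254.] 1517 ((617.0191040039062, -123.42623901367188), (265.6310119628906, 121.44175720214844), 9.189913749694824) [[476.0, -85.0], [496.0, -205.0], [758.0, -162.0], [738.0, -42.0]] 59.392157829917764
side bolster [335. 271.] 648 ((579.29736328125, -131.41114807128906), (194.23382568359375, 122.11536407470703), 9.198904991149902) [[474.0, -87.0], [493.0, -207.0], [685.0, -176.0], [665.0, -56.0]] 60.563740597635245
```

View pics/c.png

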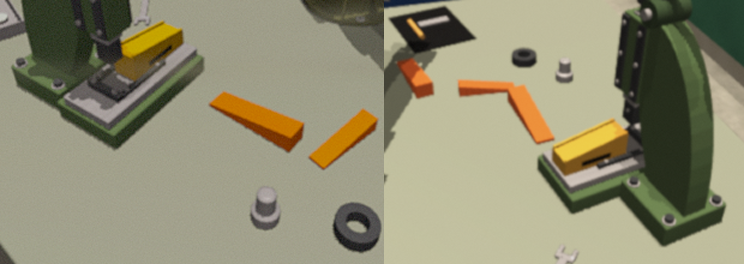

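The choice is the small wedge, about 146 mm long, centred near (438,270); the other two are about 195 mm long. I still need its tip direction, then I can compute the first move.

```bash
cat >> h.py <<'E'
AX=np.array([667.4,-116.5]); PY=0.1604
def press(x,y=0): c,s=np.cos(PY),np.sin(PY); return AX+np.array([c*x-s*y,s*x+c*y])
def topress(p): d=np.array(p)[...,:2]-AX; c,s=np.cos(PY),np.sin(PY); return np.stack([c*d[...,0]+s*d[...,1],-s*d[...,0]+c*d[...,1]],-1)
def go(xy,z):  # shift in tool axes (m) with tool down
    s=manip.read_state(); M=R.from_euler('xyz',s['eef_rot']).as_matrix()
    return np.round((np.array([*xy,z])-s['eef_pos'])@M/1000,4)
def st():
    s=manip.read_state(); p=topress(s['eef_pos']); c,n=np.cos(PY),np.sin(PY); f=s['wrist_force']
    print('t',round(float(s['clock']),2),'pos',np.round(s['eef_pos'],1),'yaw',round(float(s['eef_rot'][2]),4),'press',np.round(p,1),'Fp',round(c*f[0]+n*f[1],2),round(-n*f[0]+c*f[1],2),round(f[2],2),'gap',round(float(s['finger_gap']),1),'ff',round(float(s['finger_force']),1),'q',np.round(s['joints'],2))
def wedge(c,area=((330,540),(215,320))):
    hsv=cv2.cvtColor(c['img'],cv2.COLOR_BGR2HSV); m=cv2.inRange(hsv,(4,150,60),(24,255,255))
    vs,us=np.nonzero(m); p=depthpts(c,np.c_[us,vs]); ok=c['z_map'][vs,us]>0
    (x0,x1),(y0,y1)=area
    ok&=(p[:,0]>x0)&(p[:,0]<x1)&(p[:,1]>y0)&(p[:,1]<y1)&(p[:,2]<60)
    return p[ok]
E
python3 - <<'E'
from h import *
a=cam('scene'); p=wedge(a)
for lo in range(360,520,20):
    q=p[(p[:,0]>=lo)&(p[:,0]<lo+20)]
    if len(q): print(lo,len(q),'zmax',np.round(np.percentile(q[:,2],95)),'y',np.round(np.percentile(q[:,1],[1,99])))
r=cv2.minAreaRect(p[:,:2].astype(np.float32)); print(r)
b=cam('side')
hsv=cv2.cvtColor(b['img'],cv2.COLOR_BGR2HSV); m=cv2.inRange(hsv,(19,150,80),(32,255,255)); v,u=np.nonzero(m); q=depthpts(b,np.c_[u,v]); q=q[(q[:,0]>440)&(q[:,2]>60)]; t=topress(q); print('block press x',np.percentile(t[:,0],[1,99]),'y',np.percentile(t[:,1],[1,99]))
top=q[t[:,0]<-160]; print(np.percentile(top[:,2],[2,98]))
st(); print('to 230 before', press(-230), )
E
```

```text
360 123 zmax 31.0 y [243. 292.]
380 143 zmax 28.0 y [255. 291.]
400 155 zmax 25.0 y [246. 289.]
420 144 zmax 22.0 y [244. 287.]
440 147 zmax 18.0 y [247. 284.]
460 145 zmax 15.0 y [243. 282.]
480 142 zmax 11.0 y [240. 280.]
500 87 zmax 9.0 y [242. 277.]
((424.74066162109375, 264.6295471191406), (50.61820602416992, 177.70278930664062), 87.29761505126953)
block press x [-180.47317577  -34.89619506] y [-29.46520809  25.72077438]
[ 86.31092686 103.06121259]
t 0.3 pos [237.1 496.2 205.3] yaw 2.6958 press [-326.9  673.5] Fp 0.5 0.46 0.16 gap 94.4 ff 0.0 q [ 1.06  0.3   1.52 -0.    1.32 -0.07]
to 230 before [ 440.35240026 -153.2340095 ]
```

>>> {"name": "arm_command", "arguments": {"plan": [[-1,0,0,0,-0.1515],[-1,0,0,0,-0.1515],[-1,0,0,0,-0.1515],[-1,0,0,0,-0.1515],[-1,0,0,0,0],[-1,0,0,0,0]]}}

```text
clock: 1.05
eef_pos: [237.1, 496.2, 205.4]
eef_rot: [-3.142, -0.0, -2.985]
wrist_force: [-0.6, -0.1, -1.0]
finger_gap: 37.6
finger_force: 0.0
```

```bash
python3 -c "
from h import *
st(); print(go(press(-225),170))"
```

```text
t 1.05 pos [237.1 496.2 205.4] yaw -2.9848 press [-326.9  673.6] Fp -0.64 0.04 -1.0 gap 37.6 ff 0.0 q [ 1.06  0.3   1.52  0.    1.32 -0.67]
[-0.1043 -0.6732  0.0354]
```

>>> {"name": "arm_command", "arguments": {"plan": [[-1,-0.008,-0.0518,0.0027,-0.0035],[-1,-0.008,-0.0518,0.0027,0],[-1,-0.008,-0.0518,0.0027,0],[-1,-0.008,-0.0518,0.0027,0],[-1,-0.008,-0.0518,0.0027,0],[-1,-0.008,-0.0518,0.0027,0],[-1,-0.008,-0.0518,0.0027,0],[-1,-0.008,-0.0518,0.0027,0],[-1,-0.008,-0.0518,0.0027,0],[-1,-0.008,-0.0518,0.0027,0],[-1,-0.008,-0.0518,0.0027,0],[-1,-0.008,-0.0518,0.0027,0],[-1,-0.008,-0.0518,0.0027,0],[-1,0,0,0,0],[-1,0,0,0,0]]}}

```text
clock: 2.92
eef_pos: [449.1, -150.8, 170.2]
eef_rot: [3.141, -0.0, -2.98]
wrist_force: [-0.3, 0.2, 0.6]
finger_gap: 0.4
finger_force: 0.0
```

```bash
python3 -c "
from h import *
st(); print(go(press(-215),67)); c=cam('wrist','d.png'); print(c['t'],c['R'][:,2])
v,u=np.mgrid[0:420,0:560]; p=depthpts(c,np.c_[u.ravel(),v.ravel()]); hsv=cv2.cvtColor(c['img'],cv2.COLOR_BGR2HSV)
m=cv2.inRange(hsv,(19,150,80),(32,255,255)).ravel()>0; m&=(p[:,2]>60)&(c['z_map'].ravel()>0)
t=topress(p[m]); print(len(t)); 
if len(t): print(np.percentile(t,[1,99],axis=0))
m=(abs(p[:,2]-60)<3)&(c['z_map'].ravel()>0); t=topress(p[m]); print(np.percentile(t,[.5,99.5],axis=0))
"
```

```text
t 2.92 pos [ 449.1 -150.8  170.2] yaw -2.9797 press [-221.    1.] Fp -0.23 0.22 0.58 gap 0.4 ff 0.0 q [-0.4   0.16  1.77  0.    1.2  -2.13]
[-0.006  -0.001   0.1032]
[ 369.28694004 -163.996508    349.11189092] [ 0.27468535  0.04470069 -0.96049456]
808
[[-245.2166018   -26.76225708]
 [ -45.18130111   27.28308837]]
[[-185.14446104 -213.98347819]
 [ -24.85101813   59.81921396]]
```

View pics/d.png

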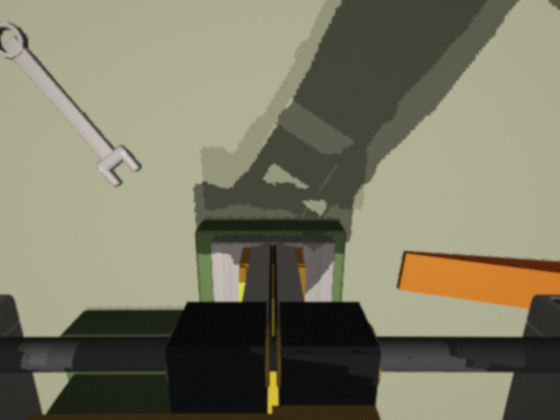

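The wrist view shows the bolster's near edge at row ~240 (press x = -185) and the block centred at column ~272 under the fingers. The frame is confirmed, so I'll go down and push.

>>> {"name": "arm_command", "arguments": {"plan": [[-1,0,0,0.03,0],[-1,0,0,0.03,0],[-1,0,0,0.03,0],[-1,0,-0.001,0.0135,0],[-1,-0.01,0,0,0],[-1,-0.01,0,0,0],[-1,-0.005,0,0,0],[-1,-0.005,0,0,0],[-1,-0.003,0,0,0],[-1,0,0,0,0]]}}

```text
clock: 4.22
eef_pos: [481.8, -146.9, 67.0]
eef_rot: [3.141, -0.001, -2.978]
wrist_force: [-4.3, -0.3, 3.3]
finger_gap: 0.5
finger_force: 2.1
```

```bash
python3 -c "
from h import *
st()"
```

```text
t 4.22 pos [ 481.8 -146.9   67. ] yaw -2.9779 press [-188.1   -0.4] Fp -4.32 0.44 3.29 gap 0.5 ff 2.1 q [-0.37  0.36  1.79 -0.    0.99 -2.1 ]
```

>>> {"name": "arm_command", "arguments": {"plan": [[-1,-0.005,0,0,0],[-1,-0.005,0,0,0],[-1,-0.005,0,0,0],[-1,-0.005,0,0,0],[-1,-0.005,0,0,0],[-1,-0.005,0,0,0],[-1,-0.005,0,0,0],[-1,-0.005,0,0,0],[-1,-0.003,0,0,0],[-1,0,0,0,0]]}}

```text
clock: 5.48
eef_pos: [524.2, -140.0, 67.0]
eef_rot: [3.142, -0.001, -2.978]
wrist_force: [-3.9, -0.7, 3.0]
finger_gap: 0.7
finger_force: 2.2
```

```bash
python3 -c "
from h import *
st()"
```

```text
t 5.47 pos [ 524.2 -140.    67. ] yaw -2.978 press [-145.1   -0.3] Fp -3.92 -0.04 3.0 gap 0.7 ff 2.2 q [-0.33  0.44  1.68 -0.    1.03 -2.06]
```

>>> {"name": "arm_command", "arguments": {"plan": [[-1,-0.002,0,0,0],[-1,-0.001,0,0,0],[-1,-0.001,0,0,0],[-1,0,0,0,0]]}}

```text
clock: 5.98
eef_pos: [527.9, -139.4, 67.0]
eef_rot: [3.141, -0.001, -2.978]
wrist_force: [-6.3, -1.3, 5.2]
finger_gap: 0.9
finger_force: 3.5
```

>>> {"name": "arm_command", "arguments": {"plan": [[-1,-0.001,0,0,0],[-1,0,0,0,0]]}}

```text
clock: 6.22
eef_pos: [528.8, -139.2, 67.0]
eef_rot: [3.141, -0.001, -2.978]
wrist_force: [-8.2, -0.7, 4.9]
finger_gap: 0.8
finger_force: 3.5
```

>>> {"name": "arm_command", "arguments": {"plan": [[-1,-0.001,0,0,0],[-1,0,0,0,0]]}}

```text
clock: 6.48
eef_pos: [529.2, -139.1, 67.0]
eef_rot: [3.141, -0.003, -2.978]
wrist_force: [-12.7, -1.2, 7.9]
finger_gap: 0.4
finger_force: 6.2
```

>>> {"name": "arm_command", "arguments": {"plan": [[-1,-0.001,0,0,0],[-1,0,0,0,0]]}}

```text
clock: 6.72
eef_pos: [529.3, -139.1, 66.9]
eef_rot: [3.141, -0.005, -2.978]
wrist_force: [-19.2, -2.6, 13.4]
finger_gap: 0.1
finger_force: 10.1
```

The block is home: motion has stopped and the force climbed to 19 N. I'll back off, rise and go over the wedge.

>>> {"name": "arm_command", "arguments": {"plan": [[-1,0.015,0,0,0],[-1,0.03,0,-0.01,0],[-1,0.03,0,-0.04,0.09],[0.2,0,0,-0.05,0.09],[0.2,0,0,-0.04,0.1],[0.2,0,0,0,0],[0.2,0,0,0,0]]}}

```text
clock: 7.6
eef_pos: [457.2, -150.8, 206.0]
eef_rot: [3.141, -0.001, 3.026]
wrist_force: [-0.7, 0.0, -0.3]
finger_gap: 37.0
finger_force: 0.0
```

```bash
python3 -c "
from h import *
st(); print(go((390,268),205))"
```

```text
t 7.6 pos [ 457.2 -150.8  206. ] yaw 3.0263 press [-213.    -0.3] Fp -0.65 0.15 -0.34 gap 37.0 ff 0.0 q [-0.39  0.15  1.71  0.    1.29 -1.85]
[0.1149 0.4083 0.0012]
```

>>> {"name": "arm_command", "arguments": {"plan": [[0.2,0.012,0.051,0,0],[0.2,0.012,0.051,0,0],[0.2,0.012,0.051,0,0],[0.2,0.012,0.051,0,0],[0.2,0.012,0.051,0,0],[0.2,0.012,0.051,0,0],[0.2,0.012,0.051,0,0],[0.2,0.012,0.051,0,0],[0.2,0,0,0,0],[0.2,0,0,0,0]]}}

```text
clock: 8.85
eef_pos: [409.1, 264.9, 205.7]
eef_rot: [-3.14, -0.002, 3.026]
wrist_force: [-0.2, 0.6, 0.1]
finger_gap: 56.4
finger_force: 0.0
```

```bash
python3 -c "
from h import *
st(); c=cam('wrist','e.png'); p=wedge(c,((320,560),(200,330))); 
for lo in range(340,540,15):
    q=p[(p[:,0]>=lo)&(p[:,0]<lo+15)]
    if len(q)>5: t=q[q[:,2]>np.percentile(q[:,2],90)-6]; print(lo,len(q),'z',np.round(np.percentile(q[:,2],[2,95]),1),'y',np.round(np.percentile(t[:,1],[1,99]),1))
print(np.percentile(p[:,0],[.3,99.7]))
print(go((430,268),60))
"
```

```text
t 8.85 pos [409.1 264.9 205.7] yaw 3.0261 press [-194.1  417.8] Fp -0.07 0.62 0.06 gap 56.4 ff 0.0 q [ 0.5   0.16  1.69 -0.    1.29 -0.96]
355 324 z [ 1.6 31.3] y [255.7 290.4]
370 438 z [26.  29.9] y [254.5 289.7]
385 417 z [23.4 27.4] y [253.  288.3]
400 399 z [21. 25.] y [251.1 287. ]
415 376 z [18.3 22.2] y [249.1 284.4]
430 358 z [15.8 19.7] y [247.8 283.1]
445 339 z [13.4 17.3] y [246.3 281.7]
460 325 z [10.8 14.6] y [244.3 279.5]
475 406 z [ 7.8 37.7] y [200.7 203.3]
490 400 z [ 6.  39.5] y [200.2 204.7]
505 214 z [ 4.7 40. ] y [200.1 205.7]
520 9 z [38.8 39.8] y [200.5 205.5]
[360.6344228 519.1492479]
[-0.0203  0.006   0.146 ]
```

View pics/e.png

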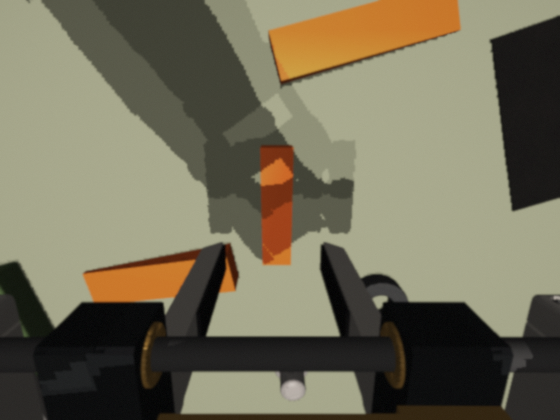

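The wrist view shows the small wedge midway between the fingers at (276,205), with the tip towards the ram side of view and the larger wedge clear at (160,275). Its mid is at about (422.5, 266.8), yaw -0.113. I'll grip it high so the fingertips stay above the block's lips.

>>> {"name": "arm_command", "arguments": {"plan": [[0.2,-0.0131,0.0034,0.045,-0.0025],[0.2,0,0,0.05,0],[0.2,0,0,0.045,0],[0.2,0,0,0.03,0],[0.2,0,0,0.018,0],[0.2,0,0,0.009,0],[0.2,0,0,0,0],[-0.6,0,0,0,0],[-0.6,0,0,0,0],[-0.6,0,0,0,0],[-0.6,0,0,0,0]], "newtons": 12}}

```text
clock: 10.28
eef_pos: [423.1, 267.4, 10.4]
eef_rot: [3.141, 0.001, 3.028]
wrist_force: [-0.5, -2.3, 6.4]
finger_gap: 35.6
finger_force: 12.0
```

```bash
python3 -c "
from h import *
st()"
```

```text
t 10.28 pos [423.1 267.4  10.4] yaw 3.0279 press [-179.9  418. ] Fp -0.88 -2.21 6.38 gap 35.6 ff 12.0 q [ 0.49  0.45  1.83 -0.    0.86 -0.97]
```

>>> {"name": "arm_command", "arguments": {"plan": [[-0.6,0,0,-0.003,0],[-0.6,0,0,-0.02,0],[-0.6,0,0,-0.04,0],[-0.6,0,0,0,0],[-0.6,0,0,0,0]]}}

```text
clock: 10.9
eef_pos: [422.2, 267.0, 71.8]
eef_rot: [-3.141, -0.001, 3.028]
wrist_force: [0.2, -0.2, -4.1]
finger_gap: 36.1
finger_force: 12.0
```

```bash
python3 -c "
from h import *
st()
c=cam('scene'); cv2.imwrite('pics/f.png',cv2.resize(c['img'][200:400,250:510],None,fx=2.5,fy=2.5,interpolation=2))"
```

```text
t 10.9 pos [422.2 267.   71.8] yaw 3.0278 press [-180.8  417.7] Fp 0.15 -0.27 -4.1 gap 36.1 ff 12.0 q [ 0.49  0.35  1.8   0.    1.   -0.97]
```

View pics/f.png

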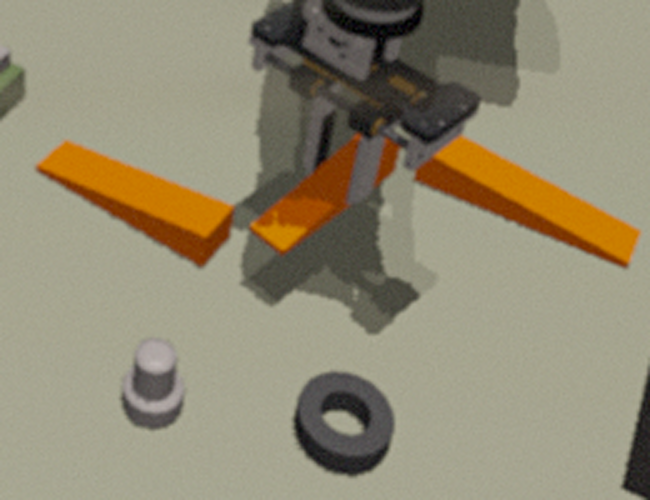

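The wedge is held level between the fingers at (340,190 in the crop), and its neighbours are undisturbed. Now I'll lift, turn to the press yaw and carry it over.

>>> {"name": "arm_command", "arguments": {"plan": [[-0.6,0,0,-0.04,-0.055],[-0.6,0,0,-0.04,-0.055],[-0.6,0,0,-0.03,-0.055],[-0.6,0,0,0,-0.055],[-0.6,0,0,0,-0.055],[-0.6,0,0,0,0],[-0.6,0,0,0,0]]}}

```text
clock: 11.82
eef_pos: [422.6, 267.2, 182.1]
eef_rot: [-3.141, -0.001, -2.982]
wrist_force: [0.1, -0.1, -3.1]
finger_gap: 35.5
finger_force: 12.0
```

```bash
python3 -c "
from h import *
st(); print(go(press(-180),180))"
```

```text
t 11.82 pos [422.6 267.2 182.1] yaw -2.9816 press [-180.4  417.9] Fp 0.14 -0.08 -3.11 gap 35.5 ff 12.0 q [ 0.49  0.21  1.69  0.    1.24 -1.24]
[-0.0006 -0.4179  0.0022]
```

>>> {"name": "arm_command", "arguments": {"plan": [[-0.6,0,-0.025,0,0],[-0.6,0,-0.045,0,0],[-0.6,0,-0.045,0,0],[-0.6,0,-0.045,0,0],[-0.6,0,-0.045,0,0],[-0.6,0,-0.045,0,0],[-0.6,0,-0.045,0,0],[-0.6,0,-0.045,0,0],[-0.6,0,-0.04,0,0],[-0.6,0,-0.025,0,0],[-0.6,0,-0.013,0,0],[-0.6,0,0,0,0],[-0.6,0,0,0,0]]}}

```text
clock: 13.45
eef_pos: [489.8, -144.4, 182.8]
eef_rot: [3.141, -0.0, -2.98]
wrist_force: [0.4, -0.5, -4.1]
finger_gap: 35.6
finger_force: 12.0
```

```bash
python3 -c "
from h import *
st(); print('-112,140:',go(press(-112),140))
for n in('side','scene','wrist'):
  c=cam(n); v,u=np.mgrid[0:420,0:560]; p=depthpts(c,np.c_[u.ravel(),v.ravel()]); hsv=cv2.cvtColor(c['img'],cv2.COLOR_BGR2HSV)
  z=c['z_map'].ravel()>0
  t=topress(p); reg=z&(abs(t[:,1])<45)&(t[:,0]>-260)&(t[:,0]<40)
  m=(cv2.inRange(hsv,(19,150,80),(32,255,255)).ravel()>0)&reg&(p[:,2]>63)&(p[:,2]<130)
  if m.sum()>10: print(n,'block',m.sum(),np.percentile(t[m],[1,99],axis=0).round(1).tolist())
  m=(cv2.inRange(hsv,(4,150,60),(18,255,255)).ravel()>0)&reg&(p[:,2]>140)
  if m.sum()>10: print(n,'wedge',m.sum(),np.percentile(t[m],[1,99],axis=0).round(1).tolist(),np.percentile(p[m,2],[1,99]))
  if n=='scene': cv2.imwrite('pics/g.png',cv2.resize(c['img'][90:310,80:340],None,fx=2.5,fy=2.5,interpolation=2))
"
```

```text
t 13.45 pos [ 489.8 -144.4  182.8] yaw -2.9799 press [-179.8    0.8] Fp 0.32 -0.55 -4.08 gap 35.6 ff 12.0 q [-0.36  0.23  1.66  0.    1.25 -2.09]
-112,140: [-0.0678 -0.0009  0.0428]
side block 523 [[-125.3, -29.1], [9.1, 25.7]]
side wedge 727 [[-241.9, -19.7], [-96.5, 17.6]] [173.95095501 204.28786174]
scene block 1368 [[-127.0, -25.4], [21.8, 29.7]]
scene wedge 584 [[-238.6, -25.8], [-89.4, 32.4]] [174.89532372 315.07145855]
wrist block 1597 [[-109.4, -27.5], [6.3, 28.1]]
wrist wedge 12661 [[-241.4, -18.3], [-126.0, 19.6]] [182.73650661 301.12661047]
```

View pics/g.png

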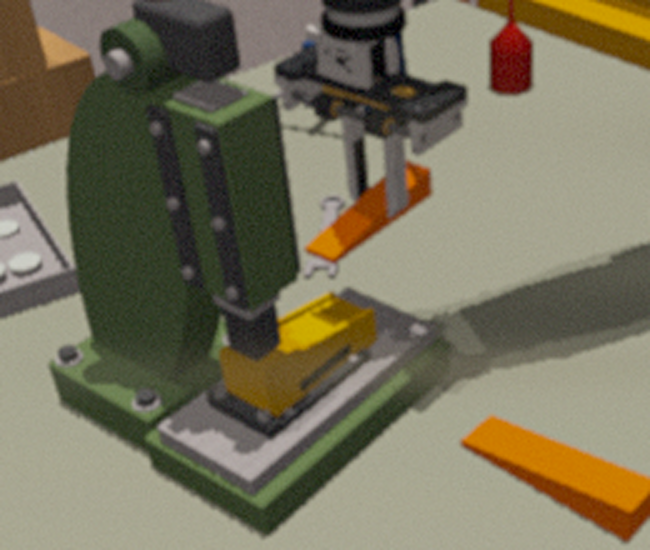

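The block's far end reads +21.8 (±2) against the stop bar at 20, so it is home. The wedge hangs level on the centreline, with its tip at (325,245). I'll bring it forward and then lower it.

>>> {"name": "arm_command", "arguments": {"plan": [[-0.6,-0.025,0,0.012,0],[-0.6,-0.025,0,0.012,0],[-0.6,-0.0158,0,0.012,0],[-0.6,0,0,0.01,0],[-0.6,0,0,0.006,0],[-0.6,0,0,0,0]], "newtons": 8}}

```text
clock: 14.35
eef_pos: [554.3, -134.8, 130.8]
eef_rot: [3.141, -0.0, -2.981]
wrist_force: [0.3, -0.2, -3.9]
finger_gap: 36.1
finger_force: 8.0
```

>>> {"name": "arm_command", "arguments": {"plan": [[-0.6,0,0,0.003,0],[-0.6,0,0,0.003,0],[-0.6,0,0,0.003,0],[-0.6,0,0,0,0]]}}

```text
clock: 14.85
eef_pos: [554.7, -134.7, 121.6]
eef_rot: [3.141, -0.0, -2.98]
wrist_force: [0.1, 0.5, -2.8]
finger_gap: 36.2
finger_force: 8.0
```

```bash
python3 -c "
from h import *
st()"
```

```text
t 14.85 pos [ 554.7 -134.7  121.6] yaw -2.9805 press [-114.1   -0. ] Fp 0.14 0.49 -2.77 gap 36.2 ff 8.0 q [-0.3   0.43  1.55 -0.    1.16 -2.03]
```

>>> {"name": "arm_command", "arguments": {"plan": [[-0.6,0,0,0.002,0],[-0.6,0,0,0.002,0],[-0.6,0,0,0.002,0],[-0.6,0,0,0,0]]}}

```text
clock: 15.35
eef_pos: [554.8, -134.7, 115.7]
eef_rot: [3.141, -0.0, -2.98]
wrist_force: [0.8, 0.0, -3.5]
finger_gap: 36.0
finger_force: 8.0
```

>>> {"name": "arm_command", "arguments": {"plan": [[-0.6,0,0,0.002,0],[-0.6,0,0,0.002,0],[-0.6,0,0,0,0]]}}

```text
clock: 15.72
eef_pos: [554.8, -134.7, 111.7]
eef_rot: [3.141, -0.0, -2.98]
wrist_force: [-0.2, -0.8, -3.6]
finger_gap: 35.6
finger_force: 8.0
```

```bash
python3 -c "
from h import *
st();c=cam('scene'); cv2.imwrite('pics/i.png',cv2.resize(c['img'][150:280,120:300],None,fx=4,fy=4,interpolation=2))"
```

```text
t 15.72 pos [ 554.8 -134.7  111.7] yaw -2.9804 press [-114.1    0. ] Fp -0.29 -0.75 -3.62 gap 35.6 ff 8.0 q [-0.3   0.44  1.56  0.    1.14 -2.03]
```

View pics/i.png

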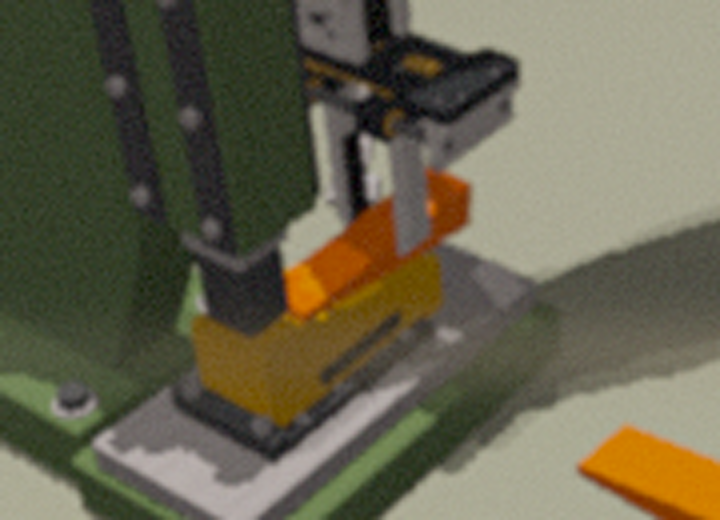

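The wedge tip is in the channel in front of the nose at (300,300), with the tail held at (455,200) between the fingers. I'll keep lowering it.

>>> {"name": "arm_command", "arguments": {"plan": [[-0.6,0,0,0.002,0],[-0.6,0,0,0,0]]}}

```text
clock: 16.02
eef_pos: [554.8, -134.7, 109.7]
eef_rot: [3.142, -0.0, -2.98]
wrist_force: [0.4, 0.2, -2.3]
finger_gap: 36.3
finger_force: 8.0
```

>>> {"name": "arm_command", "arguments": {"plan": [[-0.6,0,0,0.0015,0],[-0.6,0,0,0,0]]}}

```text
clock: 16.27
eef_pos: [555.0, -134.7, 108.7]
eef_rot: [-3.141, 0.001, -2.98]
wrist_force: [-0.0, 0.5, 2.1]
finger_gap: 35.5
finger_force: 8.0
```

```bash
python3 -c "
from h import *
st()
for n in('side','scene'):
  c=cam(n); v,u=np.mgrid[0:420,0:560]; p=depthpts(c,np.c_[u.ravel(),v.ravel()]); hsv=cv2.cvtColor(c['img'],cv2.COLOR_BGR2HSV)
  t=topress(p); m=(cv2.inRange(hsv,(4,150,60),(17,255,255)).ravel()>0)&(c['z_map'].ravel()>0)&(abs(t[:,1])<35)&(t[:,0]>-260)&(t[:,0]<40)
  print(n,m.sum(),np.percentile(t[m],[1,99],axis=0).round(1).tolist())
  for lo in range(-180,0,20):
    k=m&(t[:,0]>=lo)&(t[:,0]<lo+20)
    if k.sum()>5: print(lo,np.percentile(p[k,2],[3,50,97]).round(1))
"
```

```text
t 16.27 pos [ 555.  -134.7  108.7] yaw -2.9803 press [-113.8   -0. ] Fp 0.05 0.45 2.06 gap 35.5 ff 8.0 q [-0.3   0.44  1.56  0.    1.14 -2.03]
side 788 [[-176.7, -29.4], [-18.2, 15.2]]
-180 [ 90.5 114.9 121.3]
-160 [ 85.8 118.  121.6]
-140 [ 61.9 116.5 121.4]
-120 [ 91.5 117.5 121.3]
-100 [ 79.6 111.9 121.7]
-80 [ 70.3 118.5 121.6]
-60 [ 70.7 118.8 121.9]
-40 [ 68.4 118.5 121.9]
-20 [ 81.8 114.3 117. ]
scene 584 [[-173.5, -19.7], [-14.2, 19.5]]
-180 [ 93.7 116.5 119.6]
-160 [ 94.5 112.9 119.5]
-140 [ 95.3 109.7 119.2]
-120 [101.3 117.3 119.8]
-100 [103.5 117.2 233.3]
-80 [107.4 117.5 120.1]
-60 [111.4 117.4 119.5]
-40 [113.2 117.9 119.7]
```

The top face is level at about 120 mm and the weight is carried, so the wedge is seated. Release, rise, go behind the tail.

>>> {"name": "arm_command", "arguments": {"plan": [[-0.1,0,0,0,0],[-0.1,0,0,0,0],[-0.1,0,0,0,0],[-0.1,0,0,-0.003,0],[-0.1,0,0,-0.012,0],[-0.1,0,0,-0.025,0],[-1,0.02,0,-0.01,0],[-1,0.035,0,0,0],[-1,0.035,0,0,0],[-1,0,0,0,0],[-1,0,0,0,0]]}}

```text
clock: 17.75
eef_pos: [466.8, -149.3, 159.2]
eef_rot: [-3.141, 0.001, -2.98]
wrist_force: [2.1, -0.5, -0.2]
finger_gap: 0.2
finger_force: 0.0
```

```bash
python3 -c "
from h import *
st();print(go(press(-200),106))
for n in('side','scene'):
  c=cam(n); v,u=np.mgrid[0:420,0:560]; p=depthpts(c,np.c_[u.ravel(),v.ravel()]); hsv=cv2.cvtColor(c['img'],cv2.COLOR_BGR2HSV)
  t=topress(p); m=(cv2.inRange(hsv,(4,150,60),(17,255,255)).ravel()>0)&(c['z_map'].ravel()>0)&(abs(t[:,1])<35)&(t[:,0]>-260)&(t[:,0]<40)&(p[:,2]>112)&(p[:,2]<140)
  print(n,m.sum(),np.percentile(t[m],[1,99],axis=0).round(1).tolist(),cv2.minAreaRect(t[m].astype(np.float32)))
  for lo in range(-180,0,40):
    k=m&(t[:,0]>=lo)&(t[:,0]<lo+40)
    if k.sum()>5: print(lo,np.percentile(p[k,2],[50,97]).round(1),np.percentile(t[k,1],[3,97]).round(1))
"
```

```text
t 17.75 pos [ 466.8 -149.3  159.2] yaw -2.9805 press [-203.3   -0.3] Fp 1.95 -0.81 -0.24 gap 0.2 ff 0.0 q [-0.38  0.21  1.74  0.    1.18 -2.12]
[-0.0032  0.0003  0.0532]
side 655 [[-176.8, -21.1], [-17.0, 20.3]] ((-86.90345764160156, -3.833019256591797), (185.0094757080078, 50.9142951965332), 4.130158424377441)
-180 [118.6 121.5] [-19.1  13.3]
-140 [119. 122.] [-19.7  13.1]
-100 [119.  121.9] [-19.8  12.6]
-60 [119.1 122.5] [-21.7  18.8]
-20 [114.3 118.6] [-9.3 26.1]
scene 306 [[-173.6, -18.4], [-23.5, 19.2]] ((-78.34989166259766, -0.5149078369140625), (194.15240478515625, 40.86051940917969), 0.5710989236831665)
-180 [117.5 119.5] [-15.1  18. ]
-140 [116.9 120.2] [-18.3  18.7]
-100 [116.4 118.1] [-17.   18.7]
-60 [117.3 119.8] [-17.4  18.6]
```

>>> {"name": "arm_command", "arguments": {"plan": [[-1,0,0,0.025,0],[-1,0,0,0.02,0],[-1,0,0,0.0082,0],[-1,-0.01,0,0,0],[-1,-0.006,0,0,0],[-1,-0.003,0,0,0],[-1,-0.003,0,0,0],[-1,-0.003,0,0,0],[-1,-0.003,0,0,0],[-1,-0.003,0,0,0],[-1,-0.003,0,0,0],[-1,-0.003,0,0,0],[-1,-0.003,0,0,0],[-1,0,0,0,0]]}}

```text
clock: 19.6
eef_pos: [505.9, -142.7, 105.1]
eef_rot: [-3.142, 0.001, -2.98]
wrist_force: [0.1, -0.2, -0.5]
finger_gap: 0.7
finger_force: 0.0
```

>>> {"name": "arm_command", "arguments": {"plan": [[-1,-0.002,0,0,0],[-1,-0.002,0,0,0],[-1,-0.002,0,0,0],[-1,0,0,0,0]]}}

```text
clock: 20.1
eef_pos: [511.7, -141.7, 105.1]
eef_rot: [-3.141, 0.0, -2.98]
wrist_force: [-0.7, -0.2, -0.5]
finger_gap: 0.5
finger_force: 0.2
```

```bash
python3 -c "
from h import *
st()"
```

```text
t 20.1 pos [ 511.7 -141.7  105.1] yaw -2.9803 press [-1.578e+02 -1.000e-01] Fp -0.72 -0.13 -0.52 gap 0.5 ff 0.2 q [-0.34  0.36  1.68  0.    1.09 -2.07]
```

>>> {"name": "arm_command", "arguments": {"plan": [[-1,-0.002,0,0,0],[-1,-0.002,0,0,0],[-1,-0.002,0,0,0],[-1,-0.002,0,0,0],[-1,0,0,0,0]]}}

```text
clock: 20.72
eef_pos: [519.6, -140.5, 105.1]
eef_rot: [-3.142, 0.001, -2.98]
wrist_force: [0.3, -0.2, -0.1]
finger_gap: 0.7
finger_force: 0.0
```

>>> {"name": "arm_command", "arguments": {"plan": [[-1,-0.0015,0,0,0],[-1,-0.0015,0,0,0],[-1,0,0,0,0]]}}

```text
clock: 21.1
eef_pos: [522.4, -140.0, 105.1]
eef_rot: [-3.142, 0.0, -2.98]
wrist_force: [-1.3, -0.3, 0.4]
finger_gap: 0.4
finger_force: 0.6
```

>>> {"name": "arm_command", "arguments": {"plan": [[-1,-0.0015,0,0,0],[-1,-0.0015,0,0,0],[-1,0,0,0,0]]}}

```text
clock: 21.48
eef_pos: [525.4, -139.5, 105.1]
eef_rot: [-3.142, 0.0, -2.98]
wrist_force: [-1.1, -1.0, 0.3]
finger_gap: 0.4
finger_force: 0.6
```

```bash
python3 -c "
from h import *
st()"
```

```text
t 21.48 pos [ 525.4 -139.5  105.1] yaw -2.9803 press [-143.8   -0. ] Fp -1.28 -0.85 0.32 gap 0.4 ff 0.6 q [-0.33  0.39  1.65  0.    1.1  -2.06]
```

>>> {"name": "arm_command", "arguments": {"plan": [[-1,-0.001,0,0,0],[-1,-0.001,0,0,0],[-1,0,0,0,0]]}}

```text
clock: 21.85
eef_pos: [527.3, -139.2, 105.1]
eef_rot: [-3.142, 0.0, -2.98]
wrist_force: [-2.7, -0.6, 0.5]
finger_gap: 0.7
finger_force: 1.0
```

>>> {"name": "arm_command", "arguments": {"plan": [[-1,-0.001,0,0,0],[-1,-0.001,0,0,0],[-1,0,0,0,0]]}}

```text
clock: 22.22
eef_pos: [529.3, -138.9, 105.2]
eef_rot: [-3.141, 0.0, -2.98]
wrist_force: [-0.8, -0.6, 1.0]
finger_gap: 0.6
finger_force: 1.0
```

```bash
python3 -c "
from h import *
st()"
```

```text
t 22.23 pos [ 529.3 -138.9  105.2] yaw -2.9804 press [-1.399e+02 -1.000e-01] Fp -0.9 -0.41 1.0 gap 0.6 ff 1.0 q [-0.32  0.4   1.64  0.    1.11 -2.06]
```

>>> {"name": "arm_command", "arguments": {"plan": [[-1,-0.001,0,0,0],[-1,-0.001,0,0,0],[-1,0,0,0,0]]}}

```text
clock: 22.6
eef_pos: [531.3, -138.6, 105.1]
eef_rot: [-3.142, 0.0, -2.98]
wrist_force: [-2.0, -0.2, 0.9]
finger_gap: 0.9
finger_force: 0.9
```

>>> {"name": "arm_command", "arguments": {"plan": [[-1,-0.001,0,0,0],[-1,0,0,0,0]]}}

```text
clock: 22.85
eef_pos: [532.2, -138.4, 105.1]
eef_rot: [-3.142, 0.0, -2.98]
wrist_force: [-1.8, 0.7, 1.6]
finger_gap: 0.8
finger_force: 1.1
```

>>> {"name": "arm_command", "arguments": {"plan": [[-1,-0.001,0,0,0],[-1,0,0,0,0]]}}

```text
clock: 23.1
eef_pos: [533.2, -138.2, 105.1]
eef_rot: [-3.142, 0.0, -2.98]
wrist_force: [-2.5, 0.4, 1.5]
finger_gap: 0.4
finger_force: 1.1
```

```bash
python3 -c "
from h import *
st()"
```

```text
t 23.1 pos [ 533.2 -138.2  105.1] yaw -2.9803 press [-136.   -0.] Fp -2.37 0.81 1.5 gap 0.4 ff 1.1 q [-0.32  0.4   1.63  0.    1.11 -2.05]
```

>>> {"name": "arm_command", "arguments": {"plan": [[-1,-0.001,0,0,0],[-1,0,0,0,0]]}}

```text
clock: 23.35
eef_pos: [534.2, -138.1, 105.2]
eef_rot: [-3.142, 0.0, -2.98]
wrist_force: [-1.9, -0.2, 1.5]
finger_gap: 0.5
finger_force: 1.1
```

>>> {"name": "arm_command", "arguments": {"plan": [[-1,-0.001,0,0,0],[-1,0,0,0,0]]}}

```text
clock: 23.6
eef_pos: [535.2, -137.9, 105.1]
eef_rot: [-3.142, 0.0, -2.98]
wrist_force: [-2.4, 0.2, 0.9]
finger_gap: 0.8
finger_force: 1.1
```

>>> {"name": "arm_command", "arguments": {"plan": [[-1,-0.001,0,0,0],[-1,-0.001,0,0,0],[-1,0,0,0,0]]}}

```text
clock: 23.98
eef_pos: [537.2, -137.6, 105.1]
eef_rot: [-3.142, 0.0, -2.98]
wrist_force: [-1.1, -0.7, 0.8]
finger_gap: 0.7
finger_force: 0.9
```

```bash
python3 -c "
from h import *
st();c=cam('scene'); cv2.imwrite('pics/j.png',cv2.resize(c['img'][150:280,120:300],None,fx=4,fy=4,interpolation=2))"
```

```text
t 23.98 pos [ 537.2 -137.6  105.1] yaw -2.9804 press [-131.9   -0. ] Fp -1.2 -0.51 0.79 gap 0.7 ff 0.9 q [-0.32  0.41  1.62  0.    1.11 -2.05]
```

View pics/j.png

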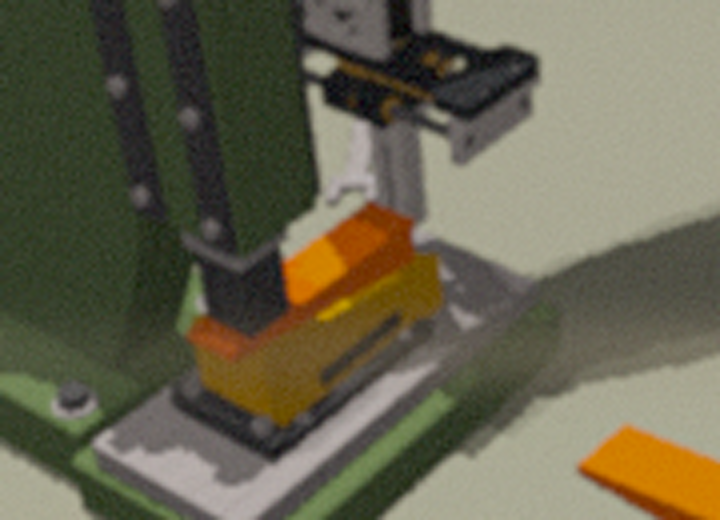

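The wedge lies straight in the channel with its tip out beyond the nose at (215,335) and no jam yet. I'll continue.

>>> {"name": "arm_command", "arguments": {"plan": [[-1,-0.001,0,0,0],[-1,-0.001,0,0,0],[-1,0,0,0,0]]}}

```text
clock: 24.4
eef_pos: [539.2, -137.3, 105.2]
eef_rot: [-3.142, 0.0, -2.98]
wrist_force: [-0.6, -0.9, 1.1]
finger_gap: 1.2
finger_force: 1.0
```

>>> {"name": "arm_command", "arguments": {"plan": [[-1,-0.001,0,0,0],[-1,0,0,0,0]]}}

```text
clock: 24.65
eef_pos: [540.1, -137.1, 105.1]
eef_rot: [-3.142, 0.0, -2.98]
wrist_force: [-2.5, -0.8, 1.0]
finger_gap: 0.4
finger_force: 1.1
```

>>> {"name": "arm_command", "arguments": {"plan": [[-1,-0.001,0,0,0],[-1,-0.001,0,0,0],[-1,0,0,0,0]]}}

```text
clock: 25.02
eef_pos: [541.6, -136.9, 105.2]
eef_rot: [3.142, -0.001, -2.98]
wrist_force: [-6.5, -1.2, 4.6]
finger_gap: 0.3
finger_force: 3.6
```

>>> {"name": "arm_command", "arguments": {"plan": [[-1,-0.001,0,0,0],[-1,0,0,0,0]]}}

```text
clock: 25.28
eef_pos: [542.6, -136.8, 105.2]
eef_rot: [3.142, -0.001, -2.98]
wrist_force: [-6.1, -1.9, 5.0]
finger_gap: 0.6
finger_force: 3.7
```

The force has stepped up to about 6 N while still moving, so the nose is being lifted. About 12 mm should remain to the jam.

>>> {"name": "arm_command", "arguments": {"plan": [[-1,-0.001,0,0,0],[-1,-0.001,0,0,0],[-1,0,0,0,0]]}}

```text
clock: 25.65
eef_pos: [544.5, -136.5, 105.2]
eef_rot: [3.141, -0.001, -2.98]
wrist_force: [-7.2, -2.3, 4.0]
finger_gap: 0.4
finger_force: 3.6
```

>>> {"name": "arm_command", "arguments": {"plan": [[-1,-0.001,0,0,0],[-1,0,0,0,0]]}}

```text
clock: 25.9
eef_pos: [545.5, -136.3, 105.2]
eef_rot: [3.141, -0.001, -2.98]
wrist_force: [-8.1, -1.4, 4.0]
finger_gap: 0.5
finger_force: 3.7
```

>>> {"name": "arm_command", "arguments": {"plan": [[-1,-0.001,0,0,0],[-1,0,0,0,0]]}}

```text
clock: 26.15
eef_pos: [546.5, -136.1, 105.2]
eef_rot: [3.141, -0.001, -2.98]
wrist_force: [-7.9, -1.3, 4.2]
finger_gap: 0.5
finger_force: 3.7
```

>>> {"name": "arm_command", "arguments": {"plan": [[-1,-0.001,0,0,0],[-1,-0.001,0,0,0],[-1,0,0,0,0]]}}

```text
clock: 26.52
eef_pos: [548.5, -135.8, 105.2]
eef_rot: [3.141, -0.001, -2.98]
wrist_force: [-7.2, -1.6, 4.4]
finger_gap: 0.6
finger_force: 3.6
```

>>> {"name": "arm_command", "arguments": {"plan": [[-1,-0.001,0,0,0],[-1,0,0,0,0]]}}

```text
clock: 26.78
eef_pos: [549.4, -135.7, 105.2]
eef_rot: [3.141, -0.001, -2.98]
wrist_force: [-7.7, -0.8, 3.9]
finger_gap: 0.6
finger_force: 3.7
```

```bash
python3 -c "
from h import *
for i in range(3): st()"
```

```text
t 26.77 pos [ 549.4 -135.7  105.2] yaw -2.9805 press [-1.195e+02 -1.000e-01] Fp -7.78 0.4 3.88 gap 0.6 ff 3.7 q [-0.31  0.44  1.58 -0.    1.13 -2.04]
t 26.77 pos [ 549.4 -135.7  105.2] yaw -2.9805 press [-1.195e+02 -1.000e-01] Fp -7.78 0.4 3.88 gap 0.6 ff 3.7 q [-0.31  0.44  1.58 -0.    1.13 -2.04]
t 26.77 pos [ 549.4 -135.7  105.2] yaw -2.9805 press [-1.195e+02 -1.000e-01] Fp -7.78 0.4 3.88 gap 0.6 ff 3.7 q [-0.31  0.44  1.58 -0.    1.13 -2.04]
```

>>> {"name": "arm_command", "arguments": {"plan": [[-1,-0.001,0,0,0],[-1,0,0,0,0]]}}

```text
clock: 27.02
eef_pos: [550.5, -135.5, 105.2]
eef_rot: [3.141, -0.001, -2.98]
wrist_force: [-7.8, -1.5, 4.8]
finger_gap: 0.7
finger_force: 3.7
```

>>> {"name": "arm_command", "arguments": {"plan": [[-1,-0.001,0,0,0],[-1,0,0,0,0]]}}

```text
clock: 27.28
eef_pos: [551.4, -135.3, 105.2]
eef_rot: [3.142, -0.001, -2.98]
wrist_force: [-6.8, -1.4, 3.1]
finger_gap: 0.4
finger_force: 3.7
```

>>> {"name": "arm_command", "arguments": {"plan": [[-1,-0.0007,0,0,0],[-1,0,0,0,0]]}}

```text
clock: 27.52
eef_pos: [552.1, -135.2, 105.2]
eef_rot: [3.141, -0.001, -2.98]
wrist_force: [-7.5, -1.6, 5.6]
finger_gap: 0.3
finger_force: 3.9
```

>>> {"name": "arm_command", "arguments": {"plan": [[-1,-0.0007,0,0,0],[-1,0,0,0,0]]}}

```text
clock: 27.78
eef_pos: [552.3, -135.2, 105.1]
eef_rot: [3.141, -0.002, -2.98]
wrist_force: [-11.4, -1.4, 7.3]
finger_gap: 0.5
finger_force: 5.8
```

>>> {"name": "arm_command", "arguments": {"plan": [[-1,-0.0003,0,0,0],[-1,0,0,0,0],[-1,0,0,0,0],[-1,0,0,0,0]]}}

```text
clock: 28.28
eef_pos: [552.4, -135.2, 105.2]
eef_rot: [3.141, -0.003, -2.98]
wrist_force: [-14.7, -1.8, 7.4]
finger_gap: 0.5
finger_force: 7.1
```

>>> {"name": "arm_command", "arguments": {"plan": [[-1,0,0,0,0]]}}

```text
clock: 28.4
eef_pos: [552.3, -135.2, 105.2]
eef_rot: [3.141, -0.003, -2.981]
wrist_force: [-13.7, -1.6, 7.9]
finger_gap: 0.6
finger_force: 7.1
```

>>> {"name": "arm_command", "arguments": {"plan": [[-1,0,0,0,0]]}}

```text
clock: 28.52
eef_pos: [552.4, -135.2, 105.2]
eef_rot: [3.141, -0.003, -2.981]
wrist_force: [-13.9, -1.8, 7.9]
finger_gap: 0.5
finger_force: 7.1
```

It is jammed with a steady push of about 14 N and no motion. I'll withdraw straight back, rise and check.

>>> {"name": "arm_command", "arguments": {"plan": [[-1,0.003,0,0,0],[-1,0.01,0,0,0],[-1,0.03,0,0,0],[-1,0.03,0,-0.03,0],[-1,0.03,0,-0.04,0],[-1,0,0,0,0],[-1,0,0,0,0],[-1,0,0,0,0]]}}

```text
clock: 29.52
eef_pos: [451.8, -151.2, 174.0]
eef_rot: [3.141, -0.001, -2.98]
wrist_force: [0.4, -0.3, -0.4]
finger_gap: 0.4
finger_force: 0.0
```

```bash
python3 -c "
from h import *
st();
for n in('side','scene'):
  c=cam(n); v,u=np.mgrid[0:420,0:560]; p=depthpts(c,np.c_[u.ravel(),v.ravel()]); hsv=cv2.cvtColor(c['img'],cv2.COLOR_BGR2HSV)
  t=topress(p); g=(c['z_map'].ravel()>0)&(abs(t[:,1])<35)&(t[:,0]>-260)&(t[:,0]<60)
  m=(cv2.inRange(hsv,(4,150,60),(17,255,255)).ravel()>0)&g&(p[:,2]>110)&(p[:,2]<140)
  print(n,'wedge',np.percentile(t[m],[1,99],axis=0).round(1).tolist(),'z',np.percentile(p[m,2],[50,97]))
  m=(cv2.inRange(hsv,(19,150,80),(32,255,255)).ravel()>0)&g&(p[:,2]>63)
  print(n,'block',np.percentile(t[m],[1,99],axis=0).round(1).tolist())
cv2.imwrite('pics/k.png',c['img'])"
```

```text
t 29.52 pos [ 451.8 -151.2  174. ] yaw -2.98 press [-2.184e+02  2.000e-01] Fp 0.39 -0.39 -0.37 gap 0.4 ff 0.0 q [-0.4   0.17  1.76  0.    1.22 -2.13]
side wedge [[-106.8, -25.5], [0.7, 15.7]] z [129.67710205 133.44672567]
side block [[-130.7, -29.3], [8.5, 25.1]]
scene wedge [[-105.3, -17.9], [46.4, 22.7]] z [127.93633427 131.34277063]
scene block [[-196.6, -14.7], [22.2, 30.0]]
```

View pics/k.png

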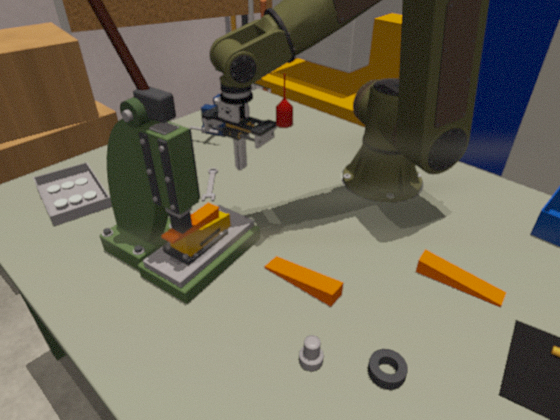

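The wedge is jammed under the ram at (195,225) with its tip about 46 mm past the axis. The block is still home, the gripper is clear, and the tooling at (312,352) and (387,368) is untouched. Handing in.

```bash
python3 -c "
from cell import ticket
print(ticket.sign_off())"
```

```text
the job is handed in; nothing more can be done
None
```

The job is handed in at about 30 s of the 72 s limit: the block is home against the stop bar, and the wedge is jammed under the ram with a steady push of about 14 N, released and stayed put, with the loose tooling looking undisturbed; the sign-off gave no verdict.

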